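# Slide the drip tray home under the hotplate

### The job

The washed steel drip tray lies on the bench in front of the hotplate stirrer: slide it, rear end first, into the bay under the hotplate until it is fully home against its stop, front panel flush with the hotplate's front, and let go of it. The guides inside the bay cannot be seen and may sit over a centimetre to either side and slightly askew, so feel for the left-hand guide, let the tray line up on it and slide it in gently, never forcing it. Leave the beaker on the hotplate, the tape roll and the vial where they stand.

Things in the scene. Friction and masses are not known exactly. Their poses are not given: they have to be found in the camera images.
- hotplate: hotplate stirrer, fixed: white box 150 mm deep (x), 188 mm wide (y), 68 mm high, two black knobs (10 mm proud) on its front face. Origin: centre of its underside, on the bench. x points from the front face (x = -75 mm) to the back, the way the tray goes in; y to the left as seen looking in; z up. The tray bay is under it. The tray pressing on it or its guides with more than 25 N damages them
- bay_mouth (a point): centre of the mouth of the tray bay, in the plane of the hotplate's front face, 13 mm above the bench; axes as the hotplate's. The mouth is 164 mm wide (y -82 to +82 mm) and 26 mm high, open down to the bench, between 12 mm side walls. The bay's floor is the bench. Inside, out of sight, are two upright guides, 103 mm apart, and a stop
- left_guide (a point): NOMINAL front end of the left guide's inner face: 12 mm behind the mouth, hotplate frame x = -63, y = +51.5 mm; the guide runs straight back from there to the stop, end blunt. Guides and stop sit on one stiff frame whose true place is not measured: it is off by up to 14 mm to either side and turned by up to 0.035 rad about the hotplate's origin, and must be felt
- right_guide (a point): NOMINAL front end of the right guide's inner face, hotplate frame x = -20, y = -51.5 mm (55 mm behind the mouth, so further in than the left one); it begins with a short slanted lead-in (4 mm) and runs back to the stop. Off by the same unknown shift and turn as the left guide
- bay_stop (a point): nominal middle of the rigid stop at the back of the bay, hotplate frame x = +55 mm, y = 0, on which the tray's rear end comes to rest when it is home
- tray_tab (a point): middle of the tray's grip tab, 40 mm above the tray's underside. The tab is an upright plate 12 mm thick (y), 26 mm long (x), 5 to 55 mm above the underside, on the centre line, its middle 30 mm in front of the front panel's outer face. x from the tab to the tray's rear end (which goes in first, 160 mm from here), y left, z up. When home it is 30 mm in front of the hotplate's front face
- drip_tray: loose steel drip tray flat on the bench: open box 130 mm long (x), 100 mm wide (y), 20 mm high (front panel 22 mm), 0.15 to 0.31 kg, rear upright corners rounded to 2.5 mm. Origin: centre of the box's underside, 95 mm behind the tab point; axes as there
- glass_beaker: small glass beaker, 46 mm wide, 58 mm high, standing on the hotplate's top; origin at the centre of its underside
- label_tape: roll of label tape lying flat on the bench, 58 mm wide, 18 mm high; origin at the centre of its underside
- sample_vial: glass vial with white cap standing on the bench, 23 mm wide, 46 mm high; origin at the centre of its underside

How it is judged:
By the outcome, as a careful person would: the job done as asked, in the order asked, and still so for the second after the job is handed in, with the robot touching nothing.
It also fails if it takes over 64 s, if anything falls off the work surface, if the arm or the gripper's body presses on something with over 40 N, if the wrist force passes 120 N, or if a joint passes its speed limit or range.

### The arm

A 6-joint arm with a two-finger parallel gripper is mounted at the origin on the work surface; the furniture and walls round the work are solid. World frame = base frame: x ahead of the robot, y to its left, z up, the work surface at z = 0. Lengths are in mm, angles in rad, forces in N, time in s.
With the tool pointing down it reaches from about 300 to 775 mm from the base axis. Payload 14.6 kg.
Tool frame: the origin (TCP) lies at the very end of the fingers, on their centre line; the grasp point (between the pads) lies 19 mm behind it (manip.grip_point_offset is the distance from the TCP to the grasp point, in mm); z points along the fingers, y is the line along which they close (so a half turn about z gives the same grasp; the last joint's range is limited). The gripper opens to 94 mm and grips with 3 to 60 N. Pads are 16 mm wide; open, the fingers measure 119 mm over their backs; the gripper's body (75 mm by 177 mm) begins 78 mm behind the grasp point.
Start: joints at [-1.307, 0.3, 1.521, -0, 1.321, -0.067], TCP at [178.633, -520.172, 175.146] pointing down, gripper open.
Joint ranges: [-3.03, 3.03], [-0.79, 2.21], [0.23, 2.52], [-1.04, 4.18], [0, 3.07], [-2.55, 2.55]. Speed limits (rad/s): [2.22, 2.22, 2.57, 3.14, 3.14, 3.14].

### API

Orientations are given as [roll, pitch, yaw] about the fixed x, y, z axes, in that order (R = Rz(yaw) Ry(pitch) Rx(roll)).
In Python, from cell import telemetry, eyes, manip gives the robot as it stands.
- The arm moves only by the tool play_rows, never from a script. Its arguments are lists of equal length, an entry for each row: "translation": the shift along the world's x, y, z in m, a list of three; "yaw": the turn about the world's z in rad. A call has 1 to 12 rows; each row is the pose to reach, as a shift and turn from the pose commanded when the call began; what a row does not reach only later rows make up. A row lasts 1/8 s, in which the tool goes at most 62.5 mm and 10.7 degrees, less where a joint would pass 70% of its speed; a pose out of reach is approached as far as the arm can. A call with a gripper value outside its range is refused whole. "hand" is the opening, from 0 (shut) to 1 (fully open), set as the call begins (left out, the last holds). The fingers move at their own pace and stop on an object; "force" is the grip in N (left out, the last holds). Time passes only in rows, so rows that repeat a pose let the fingers close. It gives the time, the measured TCP pose, the force, the opening and the grip force at its end, in the units of the state.
- telemetry.read_state(): the state, without advancing time (a new reading comes with each control period).
- eyes.camera(name): name is "scene" or "top" or "wrist"; returns a dict with "pixels" (400x640x3 uint8, red, green, blue), "fx", "fy", "cx", "cy" (pixels), "dist_coeffs" ([k1, k2, p1, p2, k3] as OpenCV has them; the pictures are not rectified), "cam_to_world" (4x4, takes a point from camera to world coordinates); the wrist camera has in their place "T_tool_cam" (4x4, takes a point from camera to tool coordinates, whose origin is the TCP and whose axes are the flange's). Camera axes: x right, y up, looking along -z (the intrinsics and any distortion apply to the point x, -y, -z); pixel columns grow to the right and rows downward; lengths in mm; the calibration is good to about 2 mm. A picture is of the moment at which its call begins: read the wrist's pose just before it. There is no depth.
- manip.sign_off(): hands the job in; it is judged then, once.
The state is a dict: "clock": time; "joints": joint angles; "qd": joint speeds; "effort": joint torques, N m; "eef_pos": TCP position; "eef_rot": TCP orientation; "wrist_force": force on the tool from outside, world axes, zero at the start; "moment": the same for the moment, N m; "finger_gap": finger opening in mm; "finger_force": force on a finger pad.
Only numpy, scipy, OpenCV 4.12 (cv2) and the standard library are available. Lean on these libraries where they do the work, as an engineer would, in place of code of your own. Each camera call takes 0.05 s, during which the arm holds its last target. There are 200 camera calls.

## Working session

There is one attempt and no reset: what is moved stays moved. The work goes in short steps, Python scripts to look and compute and a tool call to move; the robot and the scene stay as the last step left them, time stands still between calls to the robot, and variables do not carry over. Pictures are saved under pics/ and viewed, at most 10 in all, crops included, and the job is handed in when it is done.

Besides the shell and the picture viewer there is one more tool, called after ">>>" in YAML: its name, and indented under it one key for each argument. play_rows: Moves the arm, as the interface text tells. Its arguments: {"type":"object","properties":{"translation":{"type":"array","items":{"type":"array","items":{"type":"number"}}},"yaw":{"type":"array","items":{"type":"number"}},"hand":{"type":"number"},"force":{"type":"number"}},"required":["translation","yaw"]}

```bash
mkdir -p pics; ls
python3 - <<'E'
from cell import telemetry, eyes, manip
import cv2,pickle
s=telemetry.read_state();print(s)
for n in("top","scene"):
    c=eyes.camera(n);pickle.dump(c,open(n+".pkl","wb"));cv2.imwrite(f"pics/{n}.png",c["pixels"][:,:,::-1])
    print(n,c["fx"],c["dist_coeffs"],c["cam_to_world"])
print(eyes.camera("wrist")["T_tool_cam"])
E
```

```text
pics
{'clock': 0.0, 'joints': array([-1.30667074e+00,  3.00522373e-01,  1.52156226e+00, -1.04964890e-05,
        1.32071935e+00, -6.66258341e-02]), 'qd': array([-0.00048418,  0.00112761, -0.00160557, -0.00178289,  0.00088828,
        0.00046359]), 'effort': array([-6.26231249e-04, -5.31806016e+01, -3.52738452e+01,  7.08359806e-02,
        2.43834121e-02, -9.51102015e-05]), 'eef_pos': array([ 178.51747226, -519.90733951,  174.56619448]), 'eef_rot': array([-3.14038333e+00, -7.05022348e-05,  3.30753978e-01]), 'wrist_force': array([ 0.30622198, -0.51016491,  0.00556516]), 'moment': array([ 0.05414448,  0.04267941, -0.05133453]), 'finger_force': 0.0, 'finger_gap': 94.00560446148036}
top 483.32864475405665 [-0.06929327  0.          0.          0.          0.        ] [[-2.56063050e-02  9.90057562e-01 -1.38312479e-01  3.33642072e+02]
 [-9.99378470e-01 -2.87057989e-02 -2.04609402e-02  2.96866951e+01]
 [-2.42278788e-02  1.37702584e-01  9.90177261e-01  1.19276620e+03]
 [ 0.00000000e+00  0.00000000e+00  0.00000000e+00  1.00000000e+00]]
scene 519.3258986353459 [-0.12491398  0.          0.          0.          0.        ] [[ 9.05008735e-01 -2.84638106e-01  3.16133419e-01  8.04866127e+02]
 [ 4.25112334e-01  5.78167721e-01 -6.96420555e-01 -6.57777427e+02]
 [ 1.54496894e-02  7.64658901e-01  6.44250007e-01  7.38172215e+02]
 [ 0.00000000e+00  0.00000000e+00  0.00000000e+00  1.00000000e+00]]
[[-3.87000779e-04  9.61827126e-01  2.73657505e-01  7.88787536e+01]
 [ 9.99999925e-01  3.69151369e-04  1.16718705e-04 -1.37955842e-01]
 [ 1.12421740e-05  2.73657530e-01 -9.61827197e-01 -2.09423233e+02]
 [ 0.00000000e+00  0.00000000e+00  0.00000000e+00  1.00000000e+00]]
```

View pics/top.png

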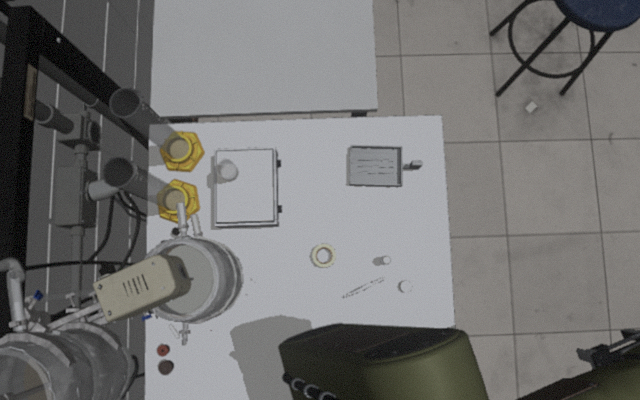

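View pics/scene.png

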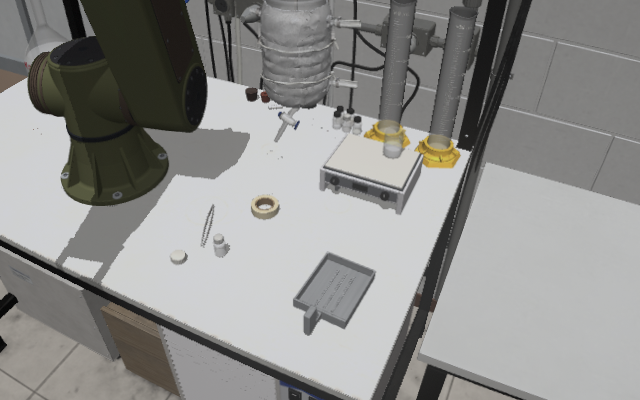

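The top view shows the hotplate at about (247,187) with its knobs facing right. The tray is at (375,167) with its tab at (416,164), the tape at (322,256) and the vial at (382,260). I'll enlarge both.

```bash
cat > h.py <<'E'
import numpy as np,cv2,pickle
def ray(c,uv,T=None):
    K=np.array([[c["fx"],0,c["cx"]],[0,c["fy"],c["cy"]],[0,0,1.]])
    p=cv2.undistortPoints(np.array(uv,float).reshape(-1,1,2),K,np.array(c["dist_coeffs"])).reshape(-1,2)
    T=c["cam_to_world"] if T is None else T
    d=np.c_[p[:,0],-p[:,1],-np.ones(len(p))]@T[:3,:3].T
    return T[:3,3],d
def at(c,uv,z,T=None):
    o,d=ray(c,uv,T); z=np.broadcast_to(z,len(d))
    return o+d*((z-o[2])/d[:,2])[:,None]
def proj(c,P,T=None):
    T=c["cam_to_world"] if T is None else T
    q=(np.array(P,float).reshape(-1,3)-T[:3,3])@T[:3,:3]
    K=np.array([[c["fx"],0,c["cx"]],[0,c["fy"],c["cy"]],[0,0,1.]])
    return cv2.projectPoints(q*[1,-1,-1],np.zeros(3),np.zeros(3),K,np.array(c["dist_coeffs"]))[0].reshape(-1,2)
E
python3 - <<'E'
import cv2
a=cv2.imread("pics/top.png")[135:240,200:440]   
a=cv2.resize(a,None,fx=3.3333,fy=3.3333,interpolation=cv2.INTER_CUBIC);cv2.imwrite("pics/c1.png",a);print(a.shape)
E
```

```text
(350, 800, 3)
```

View pics/c1.png

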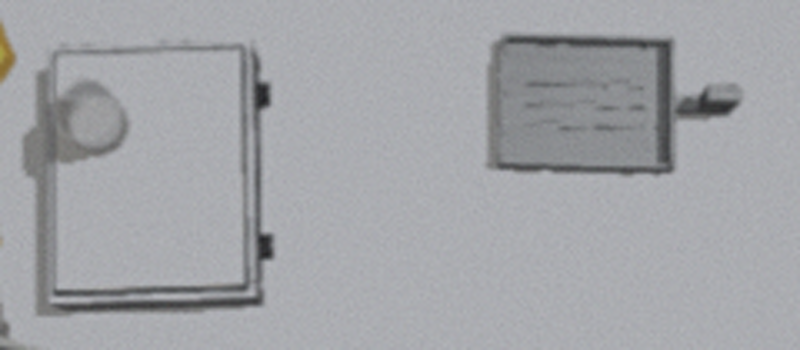

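Run:
```python
from h import *
c=pickle.load(open("top.pkl","rb"))
f=lambda q:np.array(q,float)/3.3333+[200,135]-0.35
h=at(c,f([(53,50),(245,46),(247,290),(55,292)]),68);print(h.round(1),[np.linalg.norm(h[i]-h[i-1]).round(1) for i in range(4)])
print(at(c,f([(261,303),(52,305)]),0).round(1), at(c,f([(52,305)]),0).round(1))
t=at(c,f([(500,38),(672,40),(672,170),(497,167)]),[20,22,22,20]);print(t.round(1),[np.linalg.norm(t[i]-t[i-1]).round(1) for i in range(4)])
print(at(c,f([(722,94),(740,90),(705,97)]),[55]*3).round(1))
print(at(c,np.array([(322,256),(385,260)]),[18,46]).round(1))
```

```text
[[636.1 288.7  68. ]
 [634.3 149.2  68. ]
 [457.8 150.1  68. ]
 [460.1 286.5  68. ]] [np.float64(176.1), np.float64(139.4), np.float64(176.5), np.float64(136.4)]
[[455.2 147.1   0. ]
 [458.  304.3   0. ]] [[458.  304.3   0. ]]
[[ 647.2  -36.9   20. ]
 [ 641.3 -164.9   22. ]
 [ 542.8 -159.8   22. ]
 [ 549.2  -31.1   20. ]] [np.float64(98.1), np.float64(128.2), np.float64(98.6), np.float64(128.9)]
[[ 591.5 -193.4   55. ]
 [ 594.1 -206.6   55. ]
 [ 589.6 -181.    55. ]]
[[ 376.4   39.6   18. ]
 [ 361.9 -108.8   46. ]]
```

>>> play_rows:
  translation:
    - [0.04, 0.03, 0]
    - [0.08, 0.063, 0]
    - [0.12, 0.095, 0]
    - [0.16, 0.127, 0]
    - [0.2, 0.159, 0]
    - [0.24, 0.19, 0]
    - [0.28, 0.222, 0]
    - [0.32, 0.254, 0]
    - [0.36, 0.285, -0.02]
    - [0.395, 0.312, -0.04]
    - [0.413, 0.327, -0.055]
    - [0.413, 0.327, -0.055]
  yaw: [0.12, 0.24, 0.36, 0.48, 0.6, 0.72, 0.84, 0.96, 1.08, 1.192, 1.192, 1.192]
  hand: 0.6
  force: 8

```text
clock: 1.65
eef_pos: [591.6, -191.9, 118.4]
eef_rot: [-3.139, -0.001, 1.525]
wrist_force: [0.4, 0.6, -0.3]
finger_gap: 56.0
finger_force: 0.0
```

```bash
cat >> h.py <<'E'
def wrist(name):
    from cell import telemetry, eyes
    from scipy.spatial.transform import Rotation as R
    s=telemetry.read_state();c=eyes.camera("wrist")
    T=np.eye(4);T[:3,:3]=R.from_euler("xyz",s["eef_rot"]).as_matrix();T[:3,3]=s["eef_pos"]
    c["cam_to_world"]=T@c["T_tool_cam"];pickle.dump(c,open(name+".pkl","wb"))
    cv2.imwrite(f"pics/{name}.png",c["pixels"][:,:,::-1]);print(s["eef_pos"].round(1),s["eef_rot"].round(4),s["wrist_force"].round(1));return c
E
python3 -c "from h import *;wrist('w1')"
```

```text
[ 591.6 -191.9  118.4] [-3.1388e+00 -1.0000e-03  1.5247e+00] [ 0.4  0.6 -0.3]
```

View pics/w1.png

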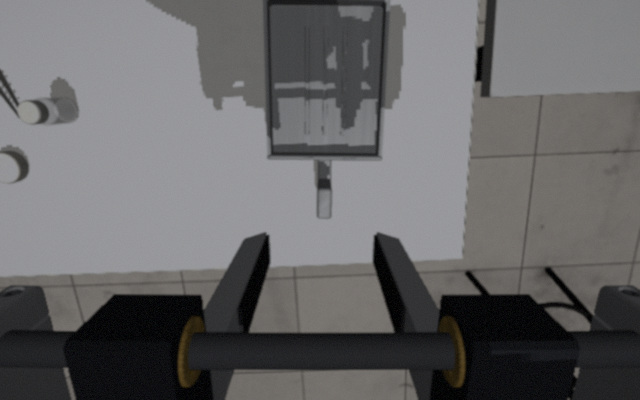

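The wrist view shows the tab top spanning about (317–331, 186–218). The front panel corners are at (268,158) and (382,158), and the rear corners near (265,2) and (385,2).

Run:
```python
from h import *
c=pickle.load(open("w1.pkl","rb"))
print(at(c,[(324,188),(324.3,217),(317.5,205),(331,205)],55).round(1))
print(at(c,[(268,157),(382.5,157)],22).round(1),at(c,[(265,2),(385,2)],20).round(1))
```

```text
[[ 593.3 -182.1   55. ]
 [ 592.4 -206.3   55. ]
 [ 587.4 -195.9   55. ]
 [ 598.3 -196.4   55. ]]
[[ 545.8 -160.6   22. ]
 [ 645.  -165.1   22. ]] [[553.5 -38.5  20. ]
 [647.5 -42.9  20. ]]
```

>>> play_rows:
  translation:
    - [0.001, -0.002, -0.03]
    - [0.001, -0.002, -0.065]
    - [0.001, -0.002, -0.09]
    - [0.001, -0.002, -0.097]
    - [0.001, -0.002, -0.097]
    - [0.001, -0.002, -0.097]
  yaw: [0, 0, 0, 0, 0, 0]

```text
clock: 2.45
eef_pos: [593.2, -195.7, 24.7]
eef_rot: [3.14, 0.001, 1.523]
wrist_force: [0.1, 0.0, -0.3]
finger_gap: 56.4
finger_force: 0.0
```

>>> play_rows:
  translation:
    - [0, 0, 0]
    - [0, 0, 0]
    - [0, 0, 0]
    - [0, 0, 0]
    - [0, 0, 0]
    - [0, 0, 0]
  yaw: [0, 0, 0, 0, 0, 0]
  hand: 0
  force: 10

```text
clock: 3.2
eef_pos: [592.7, -195.2, 23.1]
eef_rot: [3.142, -0.0, 1.523]
wrist_force: [0.9, -0.2, -0.7]
finger_gap: 11.4
finger_force: 10.0
```

>>> play_rows:
  translation:
    - [-0.002, 0.01, 0]
    - [-0.006, 0.03, 0]
    - [-0.01, 0.055, 0]
    - [-0.015, 0.08, 0]
    - [-0.02, 0.105, 0]
    - [-0.025, 0.13, 0]
    - [-0.028, 0.148, 0]
    - [-0.028, 0.148, 0]
    - [-0.028, 0.148, 0]
  yaw: [0.005, 0.01, 0.02, 0.03, 0.035, 0.04, 0.04, 0.04, 0.04]

```text
clock: 4.32
eef_pos: [564.7, -47.4, 23.1]
eef_rot: [-3.142, -0.0, 1.563]
wrist_force: [-0.8, 1.4, -0.3]
finger_gap: 11.7
finger_force: 10.0
```

```bash
python3 -c "from h import *;wrist('w2')"
```

```text
[564.7 -47.4  23.1] [-3.1415e+00 -1.0000e-04  1.5628e+00] [-0.8  1.4 -0.3]
```

View pics/w2.png

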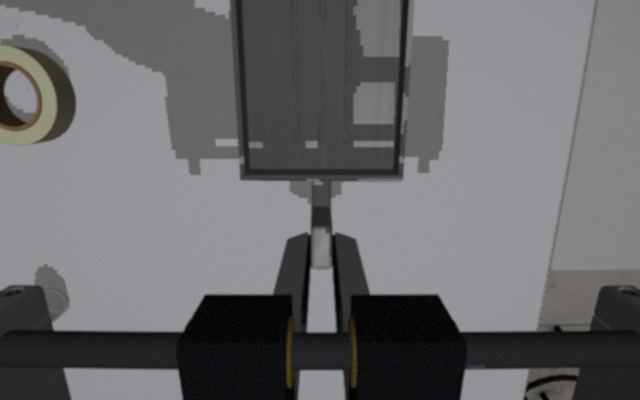

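The wrist view shows the tray square in the grip (front panel at row 178), with the hotplate out of view. I'll refine the hotplate pose from the scene picture.

Run:
```python
import cv2
a=cv2.imread("pics/scene.png")[125:215,312:432]   
cv2.imwrite("pics/c2.png",cv2.resize(a,None,fx=6,fy=6,interpolation=cv2.INTER_CUBIC))
```

```text
(no output)
```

View pics/c2.png

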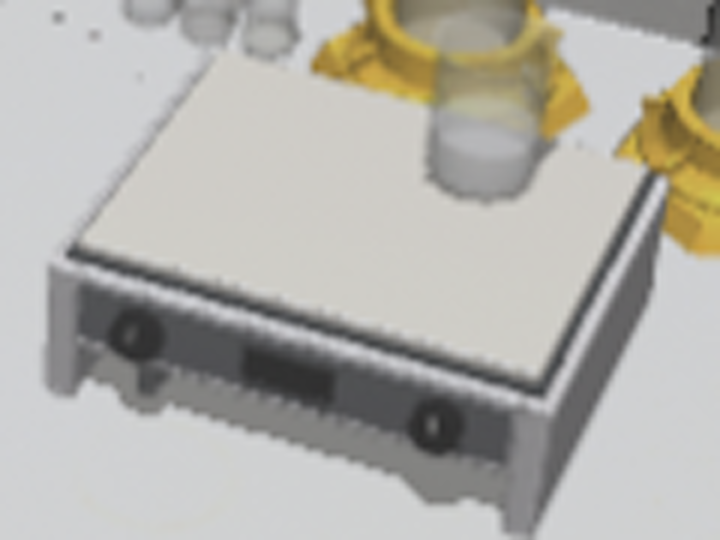

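Crop: the front legs' outer feet are at (46,389) and (533,537), and their inner feet at (76,394) and (504,529).

Run:
```python
from h import *
c=pickle.load(open("scene.pkl","rb"));t=pickle.load(open("top.pkl","rb"))
f=lambda q:np.array(q,float)/6+[312,125]-0.4
P=at(c,f([(46,389),(533,537),(76,394),(504,529)]),0);print(P.round(1),np.linalg.norm(P[1]-P[0]),np.linalg.norm(P[3]-P[2]))
print(np.arctan2(P[1,1]-P[0,1],P[1,0]-P[0,0]),(P[0]+P[1])/2)
```

```text
[[455.4 144.2   0. ]
 [642.1 146.6   0. ]
 [466.4 146.5   0. ]
 [631.5 146.1   0. ]] 186.71128185387263 165.10271542969718
0.012607193865663882 [548.72943814 145.41808791   0.        ]
```

>>> play_rows:
  translation:
    - [0.009, 0, 0]
    - [0.009, 0.005, 0]
    - [0.009, 0.015, 0]
    - [0.009, 0.025, 0]
    - [0.009, 0.035, 0]
    - [0.009, 0.043, 0]
    - [0.009, 0.049, 0]
    - [0.009, 0.053, 0]
    - [0.009, 0.056, 0]
    - [0.009, 0.056, 0]
    - [0.009, 0.056, 0]
  yaw: [0.02, 0.05, 0.05, 0.05, 0.05, 0.05, 0.05, 0.05, 0.05, 0.05, 0.05]
  force: 40

```text
clock: 5.75
eef_pos: [573.6, 8.8, 23.1]
eef_rot: [-3.142, -0.0, 1.613]
wrist_force: [0.2, 0.6, -0.9]
finger_gap: 10.2
finger_force: 40.0
```

```bash
cat > r.py <<'E'
from cell import telemetry
import numpy as np
s=telemetry.read_state()
print(s["eef_pos"].round(2),s["eef_rot"][2].round(4),s["wrist_force"].round(2),s["moment"].round(3))
E
python3 r.py
```

```text
[573.62   8.8   23.13] 1.6126 [ 0.24  0.56 -0.94] [ 0.144 -0.098 -0.014]
```

>>> play_rows:
  translation:
    - [-0.001, 0, 0]
    - [-0.002, 0, 0]
    - [-0.003, 0, 0]
    - [-0.004, 0, 0]
    - [-0.005, 0, 0]
  yaw: [0, 0, 0, 0, 0]

```text
clock: 6.38
eef_pos: [568.6, 8.8, 23.2]
eef_rot: [3.142, -0.0, 1.613]
wrist_force: [0.9, -0.5, -0.3]
finger_gap: 9.8
finger_force: 40.1
```

```bash
python3 r.py
```

```text
[568.59   8.83  23.17] 1.6127 [ 0.92 -0.52 -0.33] [-0.017 -0.144 -0.065]
```

>>> play_rows:
  translation:
    - [-0.001, 0, 0]
    - [-0.002, 0, 0]
    - [-0.003, 0, 0]
    - [-0.004, 0, 0]
  yaw: [0, 0, 0, 0]

```text
clock: 6.88
eef_pos: [564.6, 8.8, 23.1]
eef_rot: [3.142, 0.0, 1.613]
wrist_force: [0.1, -0.4, -0.5]
finger_gap: 10.2
finger_force: 40.1
```

```bash
python3 r.py
```

```text
[564.58   8.83  23.14] 1.6128 [ 0.06 -0.38 -0.54] [-0.025 -0.154 -0.079]
```

>>> play_rows:
  translation:
    - [-0.001, 0, 0]
    - [-0.002, 0, 0]
    - [-0.003, 0, 0]
    - [-0.004, 0, 0]
  yaw: [0, 0, 0, 0]

```text
clock: 7.38
eef_pos: [560.6, 8.8, 23.1]
eef_rot: [3.142, 0.0, 1.613]
wrist_force: [-0.1, -0.4, -1.6]
finger_gap: 10.1
finger_force: 40.1
```

```bash
python3 r.py
```

```text
[560.58   8.83  23.15] 1.6128 [-0.08 -0.41 -1.61] [ 0.034 -0.182 -0.09 ]
```

>>> play_rows:
  translation:
    - [-0.001, 0, 0]
    - [-0.002, 0, 0]
    - [-0.003, 0, 0]
  yaw: [0, 0, 0]

```text
clock: 7.75
eef_pos: [557.6, 8.8, 23.1]
eef_rot: [3.142, 0.0, 1.613]
wrist_force: [0.4, 0.3, -0.8]
finger_gap: 10.0
finger_force: 40.1
```

```bash
python3 r.py
```

```text
[557.58   8.81  23.15] 1.6128 [ 0.38  0.34 -0.77] [-0.081 -0.189 -0.083]
```

>>> play_rows:
  translation:
    - [-0.001, 0, 0]
    - [-0.002, 0, 0]
    - [-0.003, 0, 0]
  yaw: [0, 0, 0]

```text
clock: 8.12
eef_pos: [554.6, 8.8, 23.2]
eef_rot: [3.142, -0.0, 1.613]
wrist_force: [0.1, -0.6, -0.2]
finger_gap: 9.9
finger_force: 40.1
```

```bash
python3 r.py
```

```text
[554.57   8.84  23.15] 1.6128 [ 0.11 -0.55 -0.22] [-0.008 -0.205 -0.075]
```

>>> play_rows:
  translation:
    - [-0.001, 0, 0]
    - [-0.002, 0, 0]
    - [-0.003, 0, 0]
  yaw: [0, 0, 0]

```text
clock: 8.5
eef_pos: [551.6, 8.8, 23.2]
eef_rot: [3.142, -0.0, 1.613]
wrist_force: [0.4, 1.2, -1.0]
finger_gap: 10.0
finger_force: 40.1
```

```bash
python3 r.py
```

```text
[551.57   8.83  23.15] 1.6128 [ 0.43  1.16 -0.96] [-0.041 -0.243 -0.069]
```

>>> play_rows:
  translation:
    - [-0.001, 0, 0]
    - [-0.002, 0, 0]
    - [-0.003, 0, 0]
  yaw: [0, 0, 0]

```text
clock: 8.88
eef_pos: [548.6, 8.8, 23.2]
eef_rot: [3.142, -0.0, 1.613]
wrist_force: [0.0, -1.0, -1.5]
finger_gap: 9.9
finger_force: 40.1
```

```bash
python3 r.py
```

```text
[548.58   8.83  23.16] 1.6128 [ 0.04 -0.98 -1.51] [-0.037 -0.174 -0.046]
```

>>> play_rows:
  translation:
    - [-0.001, 0, 0]
    - [-0.002, 0, 0]
    - [-0.003, 0, 0]
  yaw: [0, 0, 0]

```text
clock: 9.25
eef_pos: [545.6, 8.8, 23.2]
eef_rot: [3.142, 0.0, 1.613]
wrist_force: [1.2, -1.3, 0.5]
finger_gap: 10.0
finger_force: 40.1
```

```bash
python3 r.py
```

```text
[545.58   8.8   23.16] 1.6128 [ 1.15 -1.31  0.47] [-0.135 -0.309 -0.138]
```

>>> play_rows:
  translation:
    - [-0.0005, 0, 0]
    - [-0.001, 0, 0]
  yaw: [0, 0]

```text
clock: 9.5
eef_pos: [544.7, 8.7, 23.2]
eef_rot: [3.141, 0.0, 1.613]
wrist_force: [0.5, -1.8, -0.8]
finger_gap: 10.3
finger_force: 40.1
```

```bash
python3 r.py
```

```text
[544.74   8.71  23.24] 1.6127 [ 0.53 -1.8  -0.85] [-0.362 -0.319 -0.093]
```

>>> play_rows:
  translation:
    - [-0.0005, 0, 0]
    - [-0.001, 0, 0]
  yaw: [0, 0]

```text
clock: 9.75
eef_pos: [543.7, 8.7, 23.2]
eef_rot: [3.141, 0.0, 1.613]
wrist_force: [1.9, -1.9, -0.1]
finger_gap: 10.3
finger_force: 40.2
```

```bash
python3 r.py
```

```text
[543.7    8.74  23.19] 1.6128 [ 1.89 -1.85 -0.11] [-0.358 -0.328 -0.167]
```

```bash
python3 -c "from h import *;wrist('w3')"
```

```text
[543.7   8.7  23.2] [3.1414e+00 1.0000e-04 1.6128e+00] [ 1.9 -1.9 -0.1]
```

View pics/w3.png

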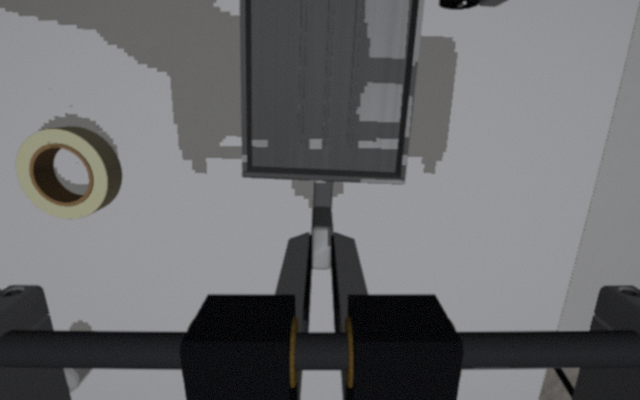

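The front panel line runs from (243,176) to (404,180), so the tray has already turned slightly in the grip. That means its rear left corner is touching the guide.

```bash
cat > tray.py <<'E'
from h import *
import sys
# subpixel: find front-panel lower edge & side outer edges by fitting gradient edges
def tray(c,T=None):
    g=cv2.GaussianBlur(cv2.cvtColor(c["pixels"],cv2.COLOR_RGB2GRAY),(0,0),1).astype(float)
    pts=[]
    for u in list(range(250,305,3))+list(range(340,400,3)):
        col=g[160:195,u]; d=np.diff(col); k=int(np.argmax(d))
        if 0<k<len(d)-1:
            o=.5*(d[k-1]-d[k+1])/(d[k-1]-2*d[k]+d[k+1]+1e-9); pts.append((u,160.5+k+o))
    P=at(c,pts,0); 
    vx,vy,x,y=cv2.fitLine(P[:,:2].astype(np.float32),cv2.DIST_HUBER,0,.01,.01).ravel()
    return np.arctan(vy/vx),(x,y),P
if __name__=="__main__":
    for n in sys.argv[1:]:
        c=pickle.load(open(n+".pkl","rb")); a,m,P=tray(c); r=(P[:,1]-m[1])-np.tan(a)*(P[:,0]-m[0])
        print(n,"yaw",round(float(a),4),"line at",np.round(m,1),"rms",r.std().round(2))
E
python3 tray.py w2 w3
python3 - <<'E'
from h import *
for n,p in(("w2",[(241,178),(403,178)]),("w3",[(243,176),(404.5,180)])):
    print(at(pickle.load(open(n+".pkl","rb")),p,22).round(1))
E
```

```text
w2 yaw -0.0087 line at [561.1 -22. ] rms 0.73
w3 yaw 0.0404 line at [536.8  34.9] rms 0.98
[[515.4 -14.9  22. ]
 [613.7 -15.7  22. ]]
[[494.1  40.   22. ]
 [592.2  41.6  22. ]]
```

```bash
cat > ecc.py <<'E'
from h import *
import sys
g=lambda n:cv2.cvtColor(cv2.imread(f"pics/{n}.png"),cv2.COLOR_BGR2GRAY)
a=g("w2");m=np.zeros_like(a);m[5:188,232:412]=255
for n in sys.argv[1:]:
    W=np.eye(2,3,dtype=np.float32)
    cc,W=cv2.findTransformECC(a,g(n),W,cv2.MOTION_EUCLIDEAN,(3,300,1e-7),m,5)
    p=W@np.array([[241,178,1],[403,178,1],[322,178,1]],float).T
    print(n,round(cc,4),"rot(image cw+)",round(float(np.arctan2(W[1,0],W[0,0])),4),"corners",p.T.round(2).tolist())
E
python3 ecc.py w3; python3 -c "
import cv2,numpy as np
print(cv2.imwrite('pics/cmp.png',np.vstack([cv2.resize(cv2.imread(f'pics/{n}.png')[150:200,230:420],None,fx=4,fy=4,interpolation=cv2.INTER_CUBIC) for n in('w2','w3')])))"
```

```text
w3 0.9705 rot(image cw+) 0.0323 corners [[243.87, 175.04], [405.79, 180.27], [324.83, 177.65]]
True
```

View pics/cmp.png

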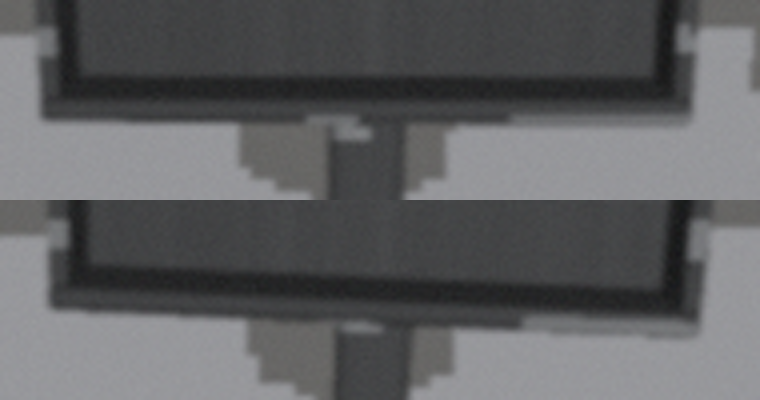

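>>> play_rows:
  translation:
    - [0.003, 0, 0]
    - [0.006, 0, 0]
    - [0.008, 0.003, 0]
    - [0.008, 0.008, 0]
    - [0.008, 0.014, 0]
    - [0.008, 0.019, 0]
    - [0.008, 0.022, 0]
    - [0.008, 0.022, 0]
  yaw: [0, 0.01, 0.03, 0.03, 0.03, 0.03, 0.03, 0.03]

```text
clock: 10.8
eef_pos: [551.5, 31.3, 23.1]
eef_rot: [-3.141, -0.0, 1.643]
wrist_force: [-0.2, 0.5, -0.5]
finger_gap: 9.9
finger_force: 40.0
```

```bash
python3 r.py; python3 -c "from h import *;wrist('w4')"; python3 ecc.py w4
```

```text
[551.55  31.28  23.11] 1.6431 [-0.2   0.49 -0.46] [ 0.208 -0.112 -0.075]
[551.5  31.3  23.1] [-3.1415e+00 -4.0000e-04  1.6431e+00] [-0.2  0.5 -0.5]
w4 0.688 rot(image cw+) 0.0221 corners [[242.66, 176.75], [404.62, 180.32], [323.64, 178.53]]
```

>>> play_rows:
  translation:
    - [-0.001, 0, 0]
    - [-0.0015, 0, 0]
    - [-0.002, 0, 0]
  yaw: [0, 0, 0]

```text
clock: 11.22
eef_pos: [549.7, 30.6, 23.2]
eef_rot: [3.141, 0.0, 1.643]
wrist_force: [1.1, -1.2, -0.8]
finger_gap: 10.2
finger_force: 40.1
```

```bash
python3 r.py; python3 -c "from h import *;wrist('w5')"; python3 ecc.py w5
```

```text
[549.68  30.64  23.2 ] 1.6426 [ 1.12 -1.17 -0.76] [-0.29  -0.289 -0.13 ]
[549.7  30.6  23.2] [3.1414e+00 2.0000e-04 1.6426e+00] [ 1.1 -1.2 -0.8]
w5 0.7024 rot(image cw+) 0.0289 corners [[243.55, 175.94], [405.48, 180.63], [324.51, 178.29]]
```

```bash
sed -i 's/m\[5:188/m[90:188/' ecc.py; python3 ecc.py w3 w4 w5
```

```text
w3 0.9672 rot(image cw+) 0.0265 corners [[243.88, 175.55], [405.83, 179.84], [324.85, 177.69]]
w4 0.9415 rot(image cw+) 0.015 corners [[242.87, 176.51], [404.85, 178.94], [323.86, 177.72]]
w5 0.9463 rot(image cw+) 0.0228 corners [[243.64, 175.81], [405.6, 179.5], [324.62, 177.65]]
```

>>> play_rows:
  translation:
    - [-0.001, 0, 0]
    - [-0.003, 0, 0]
    - [-0.005, 0, 0]
    - [-0.007, 0, 0]
    - [-0.007, 0, 0]
  yaw: [-0.02, -0.035, -0.05, -0.057, -0.057]
  force: 20

```text
clock: 11.9
eef_pos: [542.4, 30.9, 23.1]
eef_rot: [-3.141, -0.0, 1.586]
wrist_force: [-0.5, 0.8, -0.7]
finger_gap: 11.2
finger_force: 20.0
```

```bash
python3 r.py; python3 -c "from h import *;wrist('w6')"; python3 ecc.py w6
```

```text
[542.44  30.9   23.13] 1.5857 [-0.46  0.82 -0.74] [-0.039 -0.18  -0.05 ]
[542.4  30.9  23.1] [-3.1414e+00 -1.0000e-04  1.5857e+00] [-0.5  0.8 -0.7]
w6 0.9786 rot(image cw+) 0.0191 corners [[242.6, 176.34], [404.57, 179.43], [323.59, 177.89]]
```

>>> play_rows:
  translation:
    - [0, 0.002, 0]
    - [0, 0.004, 0]
    - [0, 0.006, 0]
    - [0, 0.008, 0]
    - [0, 0.01, 0]
  yaw: [0, 0, 0, 0, 0]

```text
clock: 12.58
eef_pos: [542.7, 41.0, 23.2]
eef_rot: [3.142, -0.0, 1.586]
wrist_force: [0.2, -1.6, -0.2]
finger_gap: 11.2
finger_force: 20.0
```

```bash
python3 r.py; python3 -c "from h import *;wrist('w7')"; python3 ecc.py w7
```

```text
[542.66  41.01  23.18] 1.5859 [ 0.25 -1.64 -0.16] [-0.255 -0.228 -0.064]
[542.7  41.   23.2] [ 3.1415 -0.      1.5859] [ 0.2 -1.6 -0.2]
w7 0.9813 rot(image cw+) 0.0148 corners [[242.7, 176.62], [404.68, 179.02], [323.69, 177.82]]
```

>>> play_rows:
  translation:
    - [0, 0.001, 0]
    - [0, 0.003, 0]
    - [0, 0.005, 0]
    - [0, 0.007, 0]
    - [0, 0.008, 0]
  yaw: [0, 0, 0, 0, 0]

```text
clock: 13.25
eef_pos: [542.7, 49.0, 23.2]
eef_rot: [3.142, -0.0, 1.586]
wrist_force: [1.7, -0.5, -0.3]
finger_gap: 11.0
finger_force: 20.0
```

```bash
python3 r.py; python3 -c "from h import *;wrist('w8')"; python3 ecc.py w8
```

```text
[542.66  48.97  23.15] 1.5859 [ 1.71 -0.47 -0.34] [-0.314 -0.19  -0.079]
[542.7  49.   23.2] [ 3.1416 -0.      1.5859] [ 1.7 -0.5 -0.3]
w8 0.9763 rot(image cw+) 0.0117 corners [[242.98, 176.79], [404.97, 178.68], [323.97, 177.73]]
```

>>> play_rows:
  translation:
    - [0, 0.002, 0]
    - [0, 0.004, 0]
    - [0, 0.006, 0]
    - [0, 0.008, 0]
    - [0, 0.01, 0]
  yaw: [0, 0, 0, 0, 0]

```text
clock: 13.92
eef_pos: [542.6, 59.0, 23.1]
eef_rot: [3.142, 0.0, 1.586]
wrist_force: [-0.0, -0.8, -0.1]
finger_gap: 11.3
finger_force: 20.1
```

```bash
python3 r.py; python3 -c "from h import *;wrist('w9')"; python3 ecc.py w9
```

```text
[542.65  58.95  23.15] 1.5858 [-0.03 -0.85 -0.08] [-0.304 -0.23  -0.032]
[542.6  59.   23.1] [3.1416 0.     1.5858] [-0.  -0.8 -0.1]
w9 0.9367 rot(image cw+) 0.0171 corners [[242.72, 176.7], [404.7, 179.47], [323.71, 178.08]]
```

>>> play_rows:
  translation:
    - [0, 0.002, 0]
    - [0, 0.004, 0]
    - [0, 0.006, 0]
    - [0, 0.008, 0]
    - [0, 0.01, 0]
  yaw: [0, 0, 0, 0, 0]

```text
clock: 14.6
eef_pos: [542.7, 68.9, 23.2]
eef_rot: [3.141, 0.0, 1.586]
wrist_force: [1.6, -1.7, -0.2]
finger_gap: 11.2
finger_force: 20.1
```

```bash
python3 r.py; python3 -c "from h import *;wrist('w10')"; python3 ecc.py w10
```

```text
[542.69  68.92  23.19] 1.5858 [ 1.65 -1.73 -0.24] [-0.42  -0.441 -0.1  ]
[542.7  68.9  23.2] [3.1415e+00 1.0000e-04 1.5858e+00] [ 1.6 -1.7 -0.2]
w10 0.7803 rot(image cw+) 0.0186 corners [[242.51, 176.96], [404.48, 179.97], [323.49, 178.47]]
```

>>> play_rows:
  translation:
    - [0.0005, 0.002, 0]
    - [0.001, 0.004, 0]
    - [0.001, 0.006, 0]
    - [0.001, 0.008, 0]
    - [0.001, 0.01, 0]
  yaw: [0, -0.005, -0.005, -0.005, -0.005]

```text
clock: 15.28
eef_pos: [543.6, 79.0, 23.1]
eef_rot: [-3.142, -0.0, 1.581]
wrist_force: [1.3, -0.0, -1.5]
finger_gap: 11.1
finger_force: 20.0
```

```bash
sed -i 's/m\[90:188/m[145:188/' ecc.py;python3 r.py; python3 -c "from h import *;wrist('w11')"; python3 ecc.py w8 w9 w10 w11
```

```text
[543.61  79.01  23.13] 1.5809 [ 1.35 -0.03 -1.46] [-0.315 -0.118 -0.018]
[543.6  79.   23.1] [-3.1416e+00 -1.0000e-04  1.5809e+00] [ 1.3 -0.  -1.5]
w8 0.989 rot(image cw+) 0.0115 corners [[242.45, 177.05], [404.44, 178.91], [323.44, 177.98]]
w9 0.9965 rot(image cw+) 0.023 corners [[242.25, 176.38], [404.21, 180.1], [323.23, 178.24]]
w10 0.9941 rot(image cw+) 0.0169 corners [[242.48, 176.76], [404.46, 179.49], [323.47, 178.13]]
w11 0.9883 rot(image cw+) 0.0069 corners [[241.94, 177.57], [403.93, 178.69], [322.94, 178.13]]
```

>>> play_rows:
  translation:
    - [0, 0.002, 0]
    - [0, 0.004, 0]
    - [0, 0.006, 0]
    - [0, 0.008, 0]
    - [0, 0.01, 0]
  yaw: [0, 0, 0, 0, 0]

```text
clock: 15.95
eef_pos: [543.6, 89.0, 23.2]
eef_rot: [3.142, -0.0, 1.581]
wrist_force: [0.7, -1.3, -1.5]
finger_gap: 11.0
finger_force: 20.0
```

```bash
python3 r.py; python3 -c "from h import *;wrist('w12')"; python3 ecc.py w12
```

```text
[543.64  88.97  23.16] 1.5808 [ 0.69 -1.26 -1.51] [-0.218 -0.13  -0.069]
[543.6  89.   23.2] [ 3.1416 -0.      1.5808] [ 0.7 -1.3 -1.5]
w12 0.8387 rot(image cw+) 0.0157 corners [[242.09, 177.53], [404.07, 180.06], [323.08, 178.8]]
```

>>> play_rows:
  translation:
    - [0, 0.002, 0]
    - [0, 0.004, 0]
    - [0, 0.006, 0]
    - [0, 0.008, 0]
    - [0, 0.01, 0]
  yaw: [0, 0, 0, 0, 0]

```text
clock: 16.62
eef_pos: [543.7, 99.0, 23.2]
eef_rot: [3.142, -0.0, 1.581]
wrist_force: [0.2, -1.2, -0.7]
finger_gap: 11.0
finger_force: 20.0
```

```bash
python3 r.py; python3 -c "from h import *;wrist('w13')"; python3 ecc.py w13
```

```text
[543.65  98.98  23.17] 1.5808 [ 0.23 -1.22 -0.67] [-0.224 -0.186 -0.069]
[543.7  99.   23.2] [ 3.1416 -0.      1.5808] [ 0.2 -1.2 -0.7]Traceback (most recent call last):
  File "ecc.py", line 7, in <module>
    cc,W=cv2.findTransformECC(a,g(n),W,cv2.MOTION_EUCLIDEAN,(3,300,1e-7),m,5)
         ~~~~~~~~~~~~~~~~~~~~^^^^^^^^^^^^^^^^^^^^^^^^^^^^^^^^^^^^^^^^^^^^^^^^
cv2.error: OpenCV(4.12.0) /io/opencv/modules/video/src/ecc.cpp:589: error: (-7:Iterations do not converge) The algorithm stopped before its convergence. The correlation is going to be minimized. Images may be uncorrelated or non-overlapped in function 'findTransformECC'
```

>>> play_rows:
  translation:
    - [0, 0.002, 0]
    - [0, 0.004, 0]
    - [0, 0.006, 0]
    - [0, 0.008, 0]
    - [0, 0.009, 0]
  yaw: [0, 0, 0, 0, 0]

```text
clock: 17.3
eef_pos: [543.6, 108.0, 23.2]
eef_rot: [3.142, 0.0, 1.581]
wrist_force: [0.8, -1.2, -1.6]
finger_gap: 11.2
finger_force: 20.0
```

```bash
python3 r.py
```

```text
[543.65 107.97  23.15] 1.5809 [ 0.77 -1.18 -1.55] [-0.256 -0.17  -0.017]
```

>>> play_rows:
  translation:
    - [0, 0.001, 0]
    - [0, 0.002, 0]
    - [0, 0.002, 0]
  yaw: [0, 0, 0]

```text
clock: 17.68
eef_pos: [543.6, 109.9, 23.1]
eef_rot: [-3.142, -0.0, 1.581]
wrist_force: [-0.0, 0.6, -1.1]
finger_gap: 11.1
finger_force: 20.0
```

```bash
python3 r.py
```

```text
[543.6  109.94  23.13] 1.5809 [-0.04  0.6  -1.11] [ 0.013 -0.19  -0.029]
```

>>> play_rows:
  translation:
    - [0, 0.001, 0]
    - [0, 0.002, 0]
    - [0, 0.002, 0]
  yaw: [0, 0, 0]

```text
clock: 18.05
eef_pos: [543.6, 111.9, 23.2]
eef_rot: [3.142, -0.0, 1.581]
wrist_force: [-0.3, -1.0, -1.3]
finger_gap: 10.9
finger_force: 20.0
```

```bash
python3 r.py
```

```text
[543.63 111.94  23.15] 1.5809 [-0.26 -0.95 -1.26] [-0.122 -0.188 -0.012]
```

>>> play_rows:
  translation:
    - [0, 0.0005, 0]
    - [0, 0.001, 0]
    - [0, 0.001, 0]
  yaw: [0, 0, 0]

```text
clock: 18.42
eef_pos: [543.7, 112.9, 23.2]
eef_rot: [3.142, -0.0, 1.581]
wrist_force: [0.3, 0.2, -1.4]
finger_gap: 11.4
finger_force: 20.0
```

```bash
python3 r.py
```

```text
[543.66 112.88  23.16] 1.5808 [ 0.3   0.18 -1.37] [-0.194 -0.146 -0.033]
```

>>> play_rows:
  translation:
    - [0, 0.0005, 0]
    - [0, 0.001, 0]
    - [0, 0.001, 0]
  yaw: [0, 0, 0]

```text
clock: 18.8
eef_pos: [543.6, 113.9, 23.1]
eef_rot: [-3.142, -0.0, 1.581]
wrist_force: [0.6, -0.4, -0.2]
finger_gap: 11.4
finger_force: 20.0
```

```bash
python3 r.py
```

```text
[543.62 113.89  23.14] 1.5808 [ 0.62 -0.45 -0.24] [-0.222 -0.2   -0.088]
```

>>> play_rows:
  translation:
    - [0, 0.0005, 0]
    - [0, 0.001, 0]
    - [0, 0.001, 0]
  yaw: [0, 0, 0]

```text
clock: 19.18
eef_pos: [543.5, 114.3, 23.1]
eef_rot: [-3.141, 0.001, 1.581]
wrist_force: [0.3, -5.0, 1.4]
finger_gap: 11.2
finger_force: 20.0
```

```bash
python3 r.py
```

```text
[543.51 114.33  23.14] 1.5807 [ 0.31 -4.99  1.4 ] [-1.139  0.024 -0.086]
```

>>> play_rows:
  translation:
    - [0, 0.0005, 0]
    - [0, 0.0005, 0]
  yaw: [0, 0]

```text
clock: 19.42
eef_pos: [543.5, 114.4, 23.2]
eef_rot: [-3.141, 0.001, 1.581]
wrist_force: [-0.8, -9.1, 0.7]
finger_gap: 11.1
finger_force: 20.0
```

```bash
python3 r.py; python3 -c "from h import *;wrist('w14')"
```

```text
[543.5  114.39  23.17] 1.5807 [-0.82 -9.05  0.7 ] [-1.717  0.133 -0.061]
[543.5 114.4  23.2] [-3.1410e+00  1.4000e-03  1.5807e+00] [-0.8 -9.1  0.7]
```

View pics/w14.png

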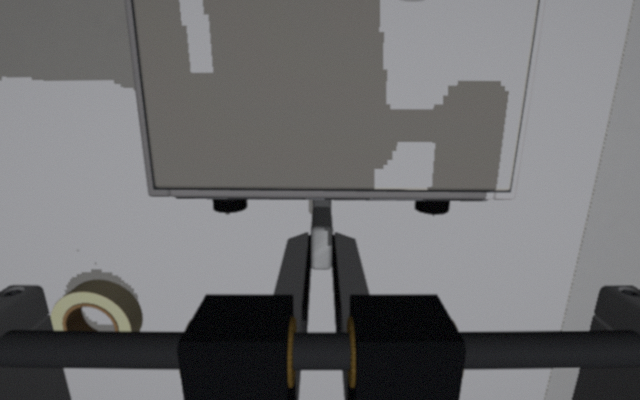

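The front panel sits flush with the hotplate front (row 197, between the knobs), and the force rose sharply at the stop. I'll relieve the push, let go and lift.

>>> play_rows:
  translation:
    - [0, -0.0007, 0]
    - [0, -0.0007, 0]
    - [0, -0.0007, 0]
    - [0, -0.0007, 0]
  yaw: [0, 0, 0, 0]
  hand: 0.32

```text
clock: 19.98
eef_pos: [543.6, 114.8, 23.1]
eef_rot: [3.142, -0.0, 1.581]
wrist_force: [0.2, 0.1, -0.9]
finger_gap: 30.1
finger_force: 0.0
```

>>> play_rows:
  translation:
    - [0, 0, 0.01]
    - [0, 0, 0.03]
    - [0, 0, 0.06]
    - [0, -0.01, 0.1]
    - [0, -0.04, 0.14]
    - [0, -0.09, 0.17]
    - [0, -0.14, 0.17]
    - [0, -0.19, 0.17]
    - [0, -0.19, 0.17]
    - [0, -0.19, 0.17]
  yaw: [0, 0, 0, 0, 0, 0, 0, 0, 0, 0]

```text
clock: 21.22
eef_pos: [543.6, -75.0, 193.6]
eef_rot: [3.141, -0.0, 1.581]
wrist_force: [-0.7, -0.8, 0.5]
finger_gap: 30.1
finger_force: 0.0
```

Run:
```python
from h import *
wrist('w15')
from cell import eyes
a=cv2.imread('pics/w15.png')
s=eyes.camera("scene")["pixels"][120:260,280:440,::-1]
cv2.imwrite('pics/fin.png',np.hstack([cv2.resize(a,(480,300)),cv2.resize(s,(320,280)) if 0 else cv2.copyMakeBorder(cv2.resize(s,(320,280)),0,20,0,0,0)]))
```

```text
[543.6 -75.  193.6] [ 3.1412e+00 -1.0000e-04  1.5806e+00] [-0.7 -0.8  0.5]
```

View pics/fin.png

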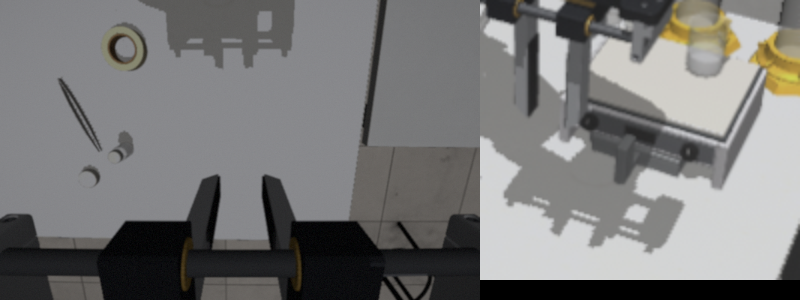

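The final picture shows the tray in the bay with its panel flush and the tab standing between the knobs at about (627,155). The beaker, tape and vial are undisturbed and the gripper is clear.

```bash
python3 -c "from cell import manip;print(manip.sign_off())"
```

```text
the job is handed in; nothing more can be done
None
```

The drip tray is fully in against its stop with its front panel flush, and I let go of it and handed the job in at about 21 s; the highest push I read was about 9 N, and the beaker, tape roll and vial stayed where they were.

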